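Load the burnout tray with casting flasks, keeping their order

TASK

Lift the four plaster-filled casting flasks out of their rubber bases on the grey laminate board and stand them upright on the steel burnout tray, one centred over each drain hole, so the wax can run out. Keep them in the same left-to-right order as they stand on the board, because the casting log goes by place. Set the flasks down without dropping or tipping them: the plaster cracks.

Things in the scene. Friction and masses are not known exactly. Their poses are not given: they have to be found in the camera images.
- flask_a_center (a point): Casting flask (the smallest and lowest of four): a smooth upright stainless steel cylinder filled with hard white plaster, 38 mm in diameter and 50 mm tall, about 150 g. The point is its centre, half-way up (25.0 mm above its foot and below its top rim); z is its axis, pointing up. It starts standing in its own rubber base.
- flask_b_center (a point): Casting flask (second narrowest, second tallest of four): a smooth upright stainless steel cylinder filled with hard white plaster, 45 mm in diameter and 60 mm tall, about 240 g. The point is its centre, half-way up (30.0 mm above its foot and below its top rim); z is its axis, pointing up. It starts standing in its own rubber base.
- flask_c_center (a point): Casting flask (second widest, second lowest of four): a smooth upright stainless steel cylinder filled with hard white plaster, 51 mm in diameter and 55 mm tall, about 280 g. The point is its centre, half-way up (27.5 mm above its foot and below its top rim); z is its axis, pointing up. It starts standing in its own rubber base.
- flask_d_center (a point): Casting flask (the widest and tallest of four): a smooth upright stainless steel cylinder filled with hard white plaster, 58 mm in diameter and 65 mm tall, about 420 g. The point is its centre, half-way up (32.5 mm above its foot and below its top rim); z is its axis, pointing up. It starts standing in its own rubber base.
- base_a: Black rubber base in which the 38 mm flask stands at the start: a round shallow cup, 52 mm outside, 16 mm high overall, with an 8 mm thick floor and an 8 mm high collar around the flask's foot with 2 mm of play all round (the flask lifts straight out without sticking). Fixed to the grey laminate board, so it still shows the flask's place in the row once the flask has gone. Origin at the centre of its underside, z up.
- base_b: Black rubber base in which the 45 mm flask stands at the start: a round shallow cup, 59 mm outside, 16 mm high overall, with an 8 mm thick floor and an 8 mm high collar around the flask's foot with 2 mm of play all round (the flask lifts straight out without sticking). Fixed to the grey laminate board, so it still shows the flask's place in the row once the flask has gone. Origin at the centre of its underside, z up.
- base_c: Black rubber base in which the 51 mm flask stands at the start: a round shallow cup, 65 mm outside, 16 mm high overall, with an 8 mm thick floor and an 8 mm high collar around the flask's foot with 2 mm of play all round (the flask lifts straight out without sticking). Fixed to the grey laminate board, so it still shows the flask's place in the row once the flask has gone. Origin at the centre of its underside, z up.
- base_d: Black rubber base in which the 58 mm flask stands at the start: a round shallow cup, 72 mm outside, 16 mm high overall, with an 8 mm thick floor and an 8 mm high collar around the flask's foot with 2 mm of play all round (the flask lifts straight out without sticking). Fixed to the grey laminate board, so it still shows the flask's place in the row once the flask has gone. Origin at the centre of its underside, z up.
- board: Grey laminate-faced investing board, 82 mm by 340 mm, 12 mm thick, fixed; it lies crosswise in front of the robot, either nearer or farther than the tray. Origin at the centre of its underside on the table; x points away from the robot, y along the board to the robot's left, z up. The four rubber bases stand on it in a row at y = +120, +40, -40 and -120 mm, x = 0; which base has which place changes.
- tray: Steel burnout tray, fixed: a flat plate 82 mm by 340 mm whose top is 20 mm above the table, over a shallow wax pan, with a flat rod handle at each end. It lies crosswise like the board, empty. Four round drain holes, 20 mm in diameter, run along it in a row at y = +120, +40, -40 and -120 mm, x = 0. Origin at the centre of its underside on the table; x points away from the robot, y along the tray to the robot's left, z up.
There are look-alikes about, which are no part of the job. Leave any green or yellow look-alike of the part that bears flask_d_center alone.

How it is judged:
At the end, for the whole second after the job is handed in: Each flask stands upright (within 0.08 rad) and at rest on the tray's plate (centre height within 4 mm), its centre within 10 mm along and across of the drain hole that has the same place along the tray as the flask's own rubber base has along the board (leftmost base, leftmost hole, and so on) (((y of base_a in the frame of board between 0.1 and 0.14 m and y of flask_a_center in the frame of tray between 0.11 and 0.13 m) or (y of base_a in the frame of board between 0.02 and 0.06 m and y of flask_a_center in the frame of tray between 0.03 and 0.05 m) or (y of base_a in the frame of board between -0.06 and -0.02 m and y of flask_a_center in the frame of tray between -0.05 and -0.03 m) or (y of base_a in the frame of board between -0.14 and -0.1 m and y of flask_a_center in the frame of tray between -0.13 and -0.11 m)) and x of flask_a_center in the frame of tray between -0.01 and 0.01 m and z of flask_a_center in the frame of tray between 0.041 and 0.049 m and angle between each of flask_a_center, flask_b_center, flask_c_center, flask_d_center's own z axis and vertical below 0.08 rad and linear speed of each of flask_a, flask_b, flask_c, flask_d below 0.02 m/s and ((y of base_b in the frame of board between 0.1 and 0.14 m and y of flask_b_center in the frame of tray between 0.11 and 0.13 m) or (y of base_b in the frame of board between 0.02 and 0.06 m and y of flask_b_center in the frame of tray between 0.03 and 0.05 m) or (y of base_b in the frame of board between -0.06 and -0.02 m and y of flask_b_center in the frame of tray between -0.05 and -0.03 m) or (y of base_b in the frame of board between -0.14 and -0.1 m and y of flask_b_center in the frame of tray between -0.13 and -0.11 m)) and x of flask_b_center in the frame of tray between -0.01 and 0.01 m and z of flask_b_center in the frame of tray between 0.046 and 0.054 m and ((y of base_c in the frame of board between 0.1 and 0.14 m and y of flask_c_center in the frame of tray between 0.11 and 0.13 m) or (y of base_c in the frame of board between 0.02 and 0.06 m and y of flask_c_center in the frame of tray between 0.03 and 0.05 m) or (y of base_c in the frame of board between -0.06 and -0.02 m and y of flask_c_center in the frame of tray between -0.05 and -0.03 m) or (y of base_c in the frame of board between -0.14 and -0.1 m and y of flask_c_center in the frame of tray between -0.13 and -0.11 m)) and x of flask_c_center in the frame of tray between -0.01 and 0.01 m and z of flask_c_center in the frame of tray between 0.0435 and 0.0515 m and ((y of base_d in the frame of board between 0.1 and 0.14 m and y of flask_d_center in the frame of tray between 0.11 and 0.13 m) or (y of base_d in the frame of board between 0.02 and 0.06 m and y of flask_d_center in the frame of tray between 0.03 and 0.05 m) or (y of base_d in the frame of board between -0.06 and -0.02 m and y of flask_d_center in the frame of tray between -0.05 and -0.03 m) or (y of base_d in the frame of board between -0.14 and -0.1 m and y of flask_d_center in the frame of tray between -0.13 and -0.11 m)) and x of flask_d_center in the frame of tray between -0.01 and 0.01 m and z of flask_d_center in the frame of tray between 0.0485 and 0.0565 m); the robot touches nothing.
It fails at once if a flask was dropped (fell free faster than 0.6 m/s, a fall of about 18 mm) ((contact force between the fingers and flask_a below 0.1 N and linear speed of flask_a above 0.6 m/s) or (contact force between the fingers and flask_b below 0.1 N and linear speed of flask_b above 0.6 m/s) or (contact force between the fingers and flask_c below 0.1 N and linear speed of flask_c above 0.6 m/s) or (contact force between the fingers and flask_d below 0.1 N and linear speed of flask_d above 0.6 m/s)).
It fails at once if a flask was tipped more than about 35 degrees (angle between any of flask_a_center, flask_b_center, flask_c_center, flask_d_center's own z axis and vertical above 0.6 rad).
It also fails if it takes over 141 s, if anything falls off the work surface, if the arm or the gripper's body presses on something with over 40 N, if the wrist force passes 120 N, or if a joint passes its speed limit or range.

ROBOT

A 6-joint arm with a two-finger parallel gripper is mounted at the origin on the work surface. World frame = base frame: x ahead of the robot, y to its left, z up, the work surface at z = 0. Lengths are in m, angles in rad, forces in N, time in s.
With the tool pointing down it reaches from about 0.25 to 0.775 m from the base axis. Payload 8.9 kg.
Tool frame: the origin (TCP) lies at the very end of the fingers, on their centre line; the grasp point (between the pads) lies 19 mm behind it (arm.hold_point_z is the distance from the TCP to the grasp point, in m); x points along the fingers, z is the direction in which the jaws open and shut, and the axes are right-handed (so a half turn about x gives the same grasp; the last joint's range is limited). The gripper opens to 85 mm and grips with 20 to 120 N. Pads are 22 mm wide; open, the fingers measure 114 mm over their backs; the gripper's body (76 mm by 85 mm) begins 54 mm behind the grasp point. The pads swing forward as they close: fully open they stand 13 mm farther back than shut.
Start: joints at [-1.437, 0.291, -0.153, 1.127, 0, 1.431], TCP at [0.141, -0.506, 0.199] pointing down, gripper open.
Joint ranges: [-2.52, 2.52], [-0.91, 1.74], [-1.3, 1.37], [-1.96, 2.02], [-1.52, 1.47], [-3.14, 3.14]. Speed limits (rad/s): [2.22, 2.22, 2.79, 3.14, 3.14, 3.14].

INTERFACE

Orientations are given as a unit quaternion [x, y, z, w].
In Python, from cell import arm gives the robot as it stands. The module is installed in compiled form; this text tells all that it offers.
- The arm moves only by the shell command python3 -m jog 'ROWS' [OPENING] [FORCE]. ROWS is text: rows parted by semicolons, each of 4 numbers parted by spaces: the shift along the world's x, y, z in m, then the turn about the world's z in rad. In form: dx dy dz twist; .... A call has 1 to 5 rows; each row shifts and turns the commanded pose from where the row before left it; what a row does not reach is not made up. A row lasts 1/12 s, in which the tool goes at most 41.7 mm and 7.16 degrees, less where a joint would pass 70% of its speed; a pose out of reach is approached as far as the arm can. A call with a gripper value outside its range is refused whole. OPENING is the opening in per cent of the stroke, from 0 (shut) to 100 (fully open), set as the call begins (- or left out, the last holds). The fingers move at their own pace and stop on an object; FORCE is the grip in N (left out, the last holds). Time passes only in rows, so rows that do not move let the fingers close. It gives the time, the measured TCP pose, the force and the opening at its end, in the units of the state.
- arm.get_state(): the state, without advancing time (a new reading comes with each control period).
- arm.get_image(name): name is "scene" or "side" or "wrist"; returns a dict with "frame" (480x640x3 uint8, blue, green, red), "fov_y" (degrees; the focal length in pixels is half the picture's height over the tangent of half this angle, whatever the lens; pixels are square), "cx", "cy" (the principal point, pixels), "rvec" (rotation vector, rad) and "tvec" (3), from world to camera coordinates, as OpenCV has them. Camera axes: x right, y down, z forward; pixel columns grow to the right and rows downward; lengths in m; the calibration is good to about 2 mm. A picture is of the moment at which its call begins. There is no depth.
- arm.hand_in(): hands the job in, once; it reports no verdict.
Trained networks look in the newest picture that a camera, given by its name, has taken for a name from the list of things; names that differ only in an ending like _2 or _b are one class to them, and where a whole thing is asked for, a point or a joint stands for the part that bears it (a point fixed in the world has none). Each returns a list of dicts, best first, with "conf" (0 to 1); they miss things now and then, are a little off and sometimes report something else, mostly with a low value. They report only what shows in the picture. A call takes as long as a camera call. They do not tell look-alikes from the thing itself.
- arm.spot_in(camera, name): "location" ([x, y, z] in m, in the coordinates of the camera as it stood for that picture, good to about 4 mm: the middle of the surface that is visible of it).
- arm.masks_of(camera, name): "pixels" (480x640 bool, what is visible of it).
- arm.spot_point(camera, name): "location" ([x, y, z] in m, in the coordinates of the camera as it stood for that picture, good to about 4 mm: a listed point, or the origin of a listed thing).
The state is a dict: "time": time; "joint_pos": joint angles; "qvel": joint speeds; "tau": joint torques, N m; "tool_pos": TCP position; "tcp_rot": TCP orientation; "wrist_force": force on the tool from outside, world axes, zero at the start; "torque": the same for the moment, N m; "opening": opening from 0.0 (shut) to 1.0 (fully open).
Only numpy, scipy, OpenCV 4.12 (cv2) and the standard library are available. Lean on these libraries where they do the work, as an engineer would, in place of code of your own. Each camera call takes 0.05 s, during which the arm holds its last target. There are 200 camera calls.

## Working session

There is one attempt and no reset: what is moved stays moved. The work goes in short steps, Python scripts to look and compute and a shell command to move; the robot and the scene stay as the last step left them, time stands still between calls to the robot, and variables do not carry over. Pictures are saved under pics/ and viewed, on a budget of 14 in all, crops included, one or two more only if the job needs it, and the job is handed in when it is done.

```bash
mkdir -p pics; cat > h.py <<'E'
import numpy as np, cv2
from cell import arm
def cam(n):
    im=arm.get_image(n); R=cv2.Rodrigues(np.array(im["rvec"],float))[0]; t=np.array(im["tvec"],float).ravel()
    f=240/np.tan(np.radians(im["fov_y"])/2); return im,R,t,f
def w(R,t,p): return R.T@(np.array(p)-t)
def pix(c,P):
    im,R,t,f=c; q=R@np.array(P)+t; return f*q[0]/q[2]+im["cx"], f*q[1]/q[2]+im["cy"]
def ray(c,u,v,z):
    im,R,t,f=c; d=R.T@np.array([(u-im["cx"])/f,(v-im["cy"])/f,1]); o=-R.T@t; return o+d*(z-o[2])/d[2]
E
python3 - <<'E'
from h import *
s=arm.get_state(); print(s["tool_pos"],s["tcp_rot"],s["opening"],arm.hold_point_z)
for n in ["scene","side"]:
    c=cam(n); cv2.imwrite(f"pics/{n}0.png",c[0]["frame"]); print(n,"campos",-c[1].T@c[2])
    for o in ["flask_a_center","flask_b_center","flask_c_center","flask_d_center","base_a","base_b","base_c","base_d","board","tray"]:
        for d in arm.spot_point(n,o)[:6]: print(n,o,round(d["conf"],2),w(c[1],c[2],d["location"]).round(3))
E
```

```text
[ 0.1413866  -0.50509868  0.19843524] [ 0.42770415  0.56366998 -0.42704621  0.56300698] 1.0022805109835091 0.0187
scene campos [0.92235609 0.12136445 0.56063623]
scene flask_a_center 0.91 [0.454 0.01  0.047]
scene flask_b_center 0.73 [ 0.443 -0.065  0.051]
scene flask_c_center 0.91 [0.461 0.096 0.048]
scene flask_d_center 0.92 [ 0.465 -0.27   0.036]
scene flask_d_center 0.75 [ 0.33  -0.137  0.033]
scene flask_d_center 0.65 [ 0.441 -0.145  0.052]
scene base_a 0.65 [ 0.443 -0.07   0.011]
scene base_a 0.64 [0.453 0.013 0.009]
scene base_a 0.6 [0.46  0.092 0.011]
scene base_a 0.57 [ 0.439 -0.148  0.016]
scene base_b 0.65 [ 0.443 -0.07   0.011]
scene base_b 0.64 [0.453 0.013 0.009]
scene base_b 0.6 [0.46  0.092 0.011]
scene base_b 0.57 [ 0.439 -0.148  0.016]
scene base_c 0.65 [ 0.443 -0.07   0.011]
scene base_c 0.64 [0.453 0.013 0.009]
scene base_c 0.6 [0.46  0.092 0.011]
scene base_c 0.57 [ 0.439 -0.148  0.016]
scene base_d 0.65 [ 0.443 -0.07   0.011]
scene base_d 0.64 [0.453 0.013 0.009]
scene base_d 0.6 [0.46  0.092 0.011]
scene base_d 0.57 [ 0.439 -0.148  0.016]
scene board 0.92 [ 0.4
[... 470 characters left out ...]
 0.009]
side base_a 0.84 [ 0.447 -0.068  0.011]
side base_a 0.72 [0.453 0.017 0.007]
side base_a 0.72 [ 0.437 -0.145  0.01 ]
side base_a 0.49 [0.456 0.098 0.009]
side base_b 0.84 [ 0.447 -0.068  0.011]
side base_b 0.72 [0.453 0.017 0.007]
side base_b 0.72 [ 0.437 -0.145  0.01 ]
side base_b 0.49 [0.456 0.098 0.009]
side base_c 0.84 [ 0.447 -0.068  0.011]
side base_c 0.72 [0.453 0.017 0.007]
side base_c 0.72 [ 0.437 -0.145  0.01 ]
side base_c 0.49 [0.456 0.098 0.009]
side base_d 0.84 [ 0.447 -0.068  0.011]
side base_d 0.72 [0.453 0.017 0.007]
side base_d 0.72 [ 0.437 -0.145  0.01 ]
side base_d 0.49 [0.456 0.098 0.009]
side board 0.94 [ 0.445 -0.024 -0.001]
side tray 0.85 [ 0.652  0.033 -0.008]
```

View pics/scene0.png

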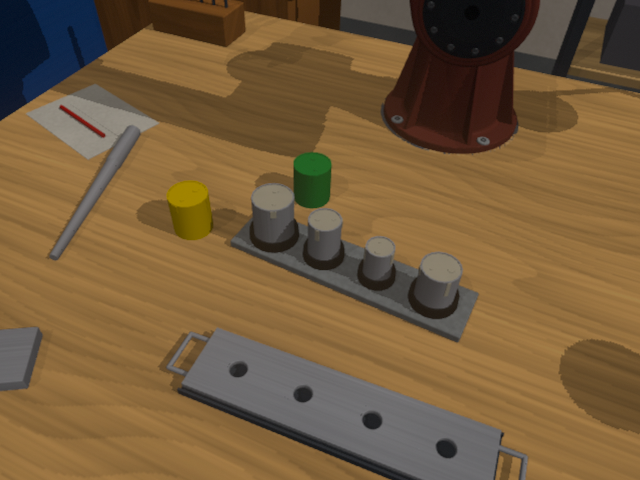

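View pics/side0.png

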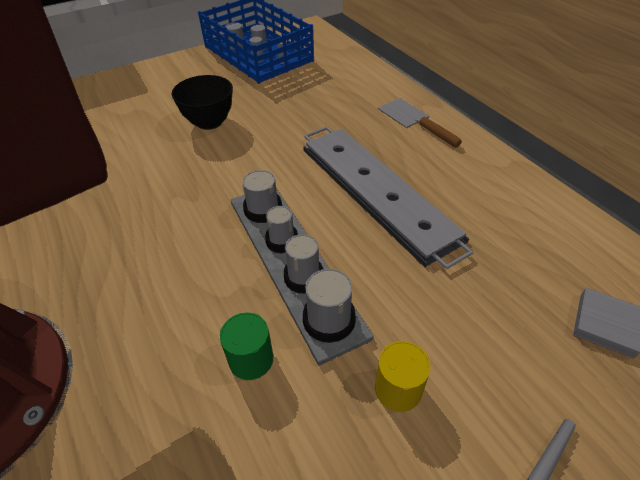

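Scene view: the row on the board is, from left (+y), C (438,285), A (379,262), B (324,238), D (273,217). The green (312,180) and yellow (190,210) look-alikes stand off the board, and the tray holes are at (447,448), (372,420), (303,394), (238,369). The side view agrees. Next I'll refine the positions with masks and the hole blobs.

```bash
cat > loc.py <<'E'
from h import *
from scipy.optimize import least_squares
DIM=dict(a=(.038,.05),b=(.045,.06),c=(.051,.055),d=(.058,.065))
Y=dict(c=.12,a=.04,b=-.04,d=-.12)
def cyl(x,y,r,z0,z1):
    a=np.linspace(0,2*np.pi,60); return [(x+r*np.cos(q),y+r*np.sin(q),z) for q in a for z in (z0,z1)]
def hullmask(c,P):
    h=cv2.convexHull(np.array([pix(c,p) for p in P],np.float32)); m=cv2.moments(h); return np.array([m["m10"],m["m01"]])/m["m00"]
def flask(cams,k,g,z0=.028,foot=.02):
    d,h=DIM[k]; obs=[]
    for n,c in cams.items():
        gp=np.array(pix(c,(*g,foot+h/2)))
        best=None
        for m in arm.masks_of(n,f"flask_{k}_center"):
            mm=cv2.moments(m["pixels"].astype(np.uint8),True)
            ce=np.array([mm["m10"],mm["m01"]])/mm["m00"]; e=np.linalg.norm(ce-gp)
            if e<25 and (best is None or e<best[0]): best=(e,ce,mm["m00"])
        if best: obs.append((c,best[1]))
    f=lambda p:np.concatenate([hullmask(c,cyl(p[0],p[1],d/2,z0,foot+h))-o for c,o in obs])
    s=least_squares(f,g,diff_step=1e-3); return s.x,len(obs),np.abs(s.fun).max()
def hole(cams,g):
    out=[]
    for n,c in cams.items():
        u,v=map(int,pix(c,(*g,.02))); G=cv2.cvtColor(c[0]["frame"],cv2.COLOR_BGR2GRAY)[max(v-16,0):v+16,u-16:u+16]
        t,b=cv2.threshold(G,0,255,cv2.THRESH_BINARY_INV+cv2.THRESH_OTSU)
        N,L,S,C=cv2.connectedComponentsWithStats(b)
        i=1+np.argmin(np.linalg.norm(C[1:]-16,axis=1)+1e3*(S[1:,4]<30))
        out.append(ray(c,C[i][0]+u-16,C[i][1]+max(v-16,0),.02)[:2])
    return out
E
python3 - <<'E'
from loc import *
cams={n:cam(n) for n in("scene","side")}
g=dict(c=(.458,.096),a=(.453,.014),b=(.445,-.068),d=(.438,-.146)); F={}
for k in g:
    x,n,r=flask(cams,k,g[k]); F[k]=x; print(k,x.round(4),n,round(r,2))
sc=cams["scene"]
H=[]
for u,v in [(447,448),(372,420),(303,394),(238,369)]:
    p=hole(cams,ray(sc,u,v,.02)[:2]); H.append(p); print("hole",np.round(p,4))
for nm,P in(("board",np.array([F[k] for k in "cabd"])),("tray",np.mean(H,axis=1))):
    Yv=np.array([.12,.04,-.04,-.12]); m=P.mean(0); s=(Yv[:,None]*(P-m)).sum(0)/(Yv**2).sum()
    print(nm,m.round(4),"slope",s.round(4),np.linalg.norm(s),"yaw",np.arctan2(-s[0],s[1]),"\n",(m+Yv[:,None]*s/np.linalg.norm(s)).round(4))
E
```

```text
c [0.4581 0.0917] 2 0.97
a [0.452  0.0119] 2 0.75
b [ 0.4457 -0.0672] 2 0.73
d [ 0.4391 -0.1481] 2 0.77
hole [[0.649  0.1578]
 [0.6457 0.1557]]
hole [[0.6522 0.0781]
 [0.649  0.0762]]
hole [[ 0.6552 -0.0016]
 [ 0.6518 -0.0035]]
hole [[ 0.6581 -0.0814]
 [ 0.6548 -0.0829]]
board [ 0.4487 -0.0279] slope [0.079  0.9983] 1.001435909159229 yaw -0.07900028183342314 
 [[ 0.4582  0.0917]
 [ 0.4519  0.0119]
 [ 0.4456 -0.0678]
 [ 0.4393 -0.1476]]
tray [0.652  0.0373] slope [-0.0379  0.9955] 0.9962082055954317 yaw 0.03804821573817534 
 [[ 0.6474  0.1572]
 [ 0.6505  0.0773]
 [ 0.6535 -0.0027]
 [ 0.6565 -0.0826]]
```

```bash
python3 - <<'E'
from h import *
from scipy.spatial.transform import Rotation as Ro
R=Ro.from_quat(arm.get_state()["tcp_rot"]).as_matrix(); print(R.round(3)); 
print("yaw of jaws",np.arctan2(R[1,2],R[0,2]))
E
python3 -m jog '0 0.02 0.005 0; 0.02 0.03 0 0; 0.02 0.03 0 0; 0.02 0.03 0 0; 0.02 0.03 0 0' 100 40
```

```text
[[ 0.     0.963  0.269]
 [-0.     0.269 -0.963]
 [-1.     0.     0.   ]]
yaw of jaws -1.2980289078088152
time: 2.02
tool_pos: [0.2219, -0.3642, 0.204]
tcp_rot: [0.428, 0.563, -0.428, 0.563]
wrist_force: [-0.0, -0.5, -0.0]
opening: 0.995
```

```bash
python3 -m jog '0.0217 0.0217 0 0.122; 0.0217 0.0217 0 0.122; 0.0217 0.0217 0 0.122; 0.0217 0.0217 0 0.122; 0.0217 0.0217 0 0.122' >/dev/null
python3 -m jog '0.0217 0.0217 0 0.122; 0.0217 0.0217 0 0.122; 0.0217 0.0217 0 0.122; 0.0217 0.0217 0 0.122; 0.0217 0.0217 0 0.122' >/dev/null
python3 -m jog '0 0 -0.02 0; 0 0 -0.02 0; 0 0 -0.02 0;0 0 0 0;0 0 0 0'
python3 - <<'E'
from h import *
from scipy.spatial.transform import Rotation as Ro
R=Ro.from_quat(arm.get_state()["tcp_rot"]).as_matrix();print("yaw",np.arctan2(R[1,2],R[0,2]), arm.get_state()["joint_pos"])
c=cam("wrist"); cv2.imwrite("pics/w1.png",c[0]["frame"]); print(-c[1].T@c[2])
print(pix(c,(.4391,-.1481,.085)))
for d in arm.spot_point("wrist","flask_d_center"): print(d["conf"],w(c[1],c[2],d["location"]).round(4))
E
```

```text
time: 3.27
tool_pos: [0.4378, -0.1482, 0.1438]
tcp_rot: [0.028, 0.707, -0.027, 0.706]
wrist_force: [0.4, 0.4, 0.9]
opening: 1.003
yaw -0.07795171577673378 [-4.84808358e-01  2.16116477e-01 -4.06905804e-01  9.49616765e-01
 -2.12392160e-06  1.16394030e+00]
[ 0.44413118 -0.07742637  0.31804034]
(np.float64(323.6656155925654), np.float64(245.16342861479504))
0.93 [ 0.444  -0.143   0.0539]
0.74 [ 0.331  -0.1373  0.0334]
```

View pics/w1.png

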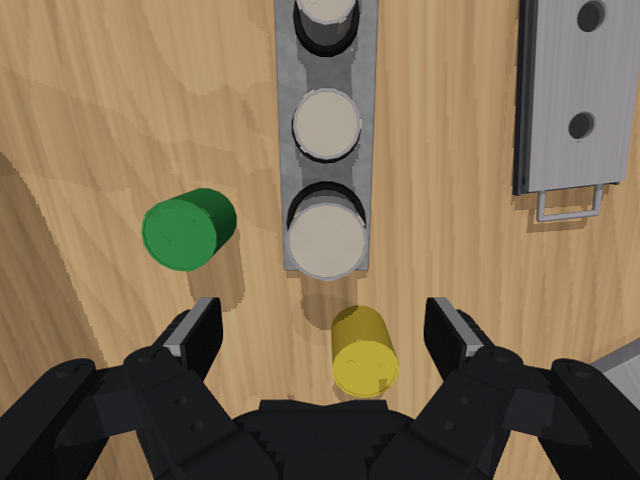

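Wrist view: D is centred at (327,240), about 3 px from the prediction. The jaws straddle the row in x and clear the green one (185,230) and the yellow one (365,350).

```bash
python3 - <<'E'
from h import *
c=cam("wrist")
for u,v,z in [(327,240,.085),(327,123,.08),(581,125,.02),(591,16,.02)]: print(ray(c,u,v,z).round(4))
E
python3 -m jog '0.002 0.001 -0.02 0; 0 0 -0.02 0; 0 0 -0.02 0; 0 0 -0.02 0; 0 0 -0.02 0'
python3 -m jog '0 0 -0.004 0; 0 0 0 0;0 0 0 0;0 0 0 0'
```

```text
[ 0.4431 -0.1457  0.085 ]
[ 0.4491 -0.0667  0.08  ]
[ 0.6608 -0.082   0.02  ]
[ 0.658  -0.0022  0.02  ]
time: 3.83
tool_pos: [0.4415, -0.1483, 0.0444]
tcp_rot: [0.027, 0.706, -0.028, 0.707]
wrist_force: [0.4, -0.3, 0.9]
opening: 1.001
time: 4.17
tool_pos: [0.4416, -0.1482, 0.0414]
tcp_rot: [0.027, 0.706, -0.028, 0.707]
wrist_force: [-0.1, 0.0, 0.2]
opening: 0.999
```

```bash
python3 -m jog '0 0 0 0;0 0 0 0;0 0 0 0;0 0 0 0;0 0 0 0' 0 50
python3 -m jog '0 0 0 0;0 0 0 0;0 0 0 0;0 0 0 0;0 0 0 0'
python3 -m jog '0 0 0 0;0 0 0 0;0 0 0 0;0 0 0 0;0 0 0 0'
```

```text
time: 4.58
tool_pos: [0.4409, -0.1479, 0.0411]
tcp_rot: [0.027, 0.706, -0.028, 0.707]
wrist_force: [-4.2, 0.6, 11.4]
opening: 0.646
time: 5.0
tool_pos: [0.4409, -0.1479, 0.0411]
tcp_rot: [0.027, 0.706, -0.028, 0.707]
wrist_force: [-2.7, 0.1, 12.0]
opening: 0.652
time: 5.42
tool_pos: [0.4409, -0.1479, 0.0411]
tcp_rot: [0.027, 0.706, -0.028, 0.707]
wrist_force: [-3.1, 0.3, 11.3]
opening: 0.653
```

```bash
python3 -m jog '0 0 0.005 0;0 0 0.01 0;0 0 0.015 0;0 0 0.02 0;0 0 0.02 0'
python3 -m jog '0 0 0.02 0;0 0 0 0;0 0 0 0'
python3 - <<'E'
from h import *
c=cam("side"); cv2.imwrite("pics/s2.png",c[0]["frame"])
E
```

```text
time: 5.83
tool_pos: [0.4396, -0.1472, 0.1105]
tcp_rot: [0.028, 0.707, -0.027, 0.706]
wrist_force: [1.0, -0.1, -4.3]
opening: 0.65
time: 6.08
tool_pos: [0.441, -0.1478, 0.1304]
tcp_rot: [0.027, 0.706, -0.028, 0.707]
wrist_force: [-0.2, -0.9, -3.8]
opening: 0.652
```

View pics/s2.png

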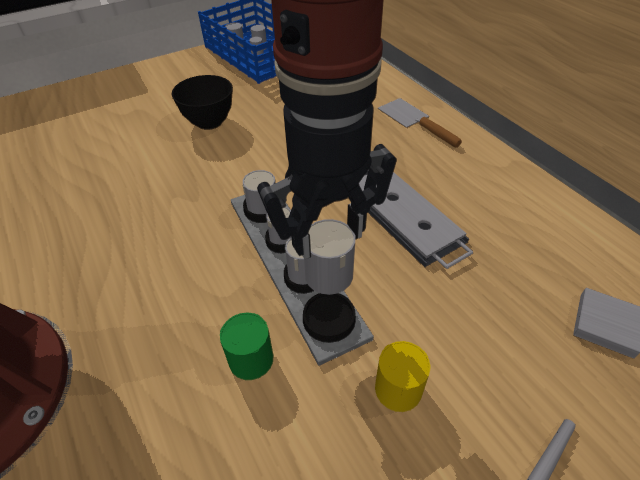

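D (330,255) hangs upright, clear of its base (329,316). Next I'll carry it to the rightmost hole.

```bash
python3 -m jog '0.01 0.003 0 0;0.02 0.006 0 0;0.025 0.0075 0 0;0.025 0.0075 0 0;0.025 0.0075 0 0' 
python3 -m jog '0.025 0.0075 0 0;0.025 0.0075 0 0;0.025 0.0075 0 0;0.022 0.0066 0 0;0.015 0.0048 0 0' 
python3 -m jog '0 0 -0.02 0;0 0 -0.02 0;0 0 -0.02 0;0 0 -0.01 0;0 0 0 0' 
python3 -m jog '0 0 0 0;0 0 0 0'
python3 - <<'E'
from h import *
c=cam("wrist"); cv2.imwrite("pics/w3.png",c[0]["frame"])
E
```

```text
time: 6.55
tool_pos: [0.5463, -0.1151, 0.1284]
tcp_rot: [0.028, 0.707, -0.027, 0.706]
wrist_force: [1.1, -1.4, -3.9]
opening: 0.652
time: 6.97
tool_pos: [0.659, -0.0807, 0.1275]
tcp_rot: [0.028, 0.707, -0.027, 0.706]
wrist_force: [-0.4, 0.4, -3.1]
opening: 0.65
time: 7.38
tool_pos: [0.655, -0.0811, 0.0558]
tcp_rot: [0.028, 0.709, -0.027, 0.704]
wrist_force: [-0.9, 0.1, -4.6]
opening: 0.645
time: 7.55
tool_pos: [0.6582, -0.0823, 0.0608]
tcp_rot: [0.028, 0.706, -0.028, 0.707]
wrist_force: [0.1, 0.1, -4.3]
opening: 0.651
```

View pics/w3.png

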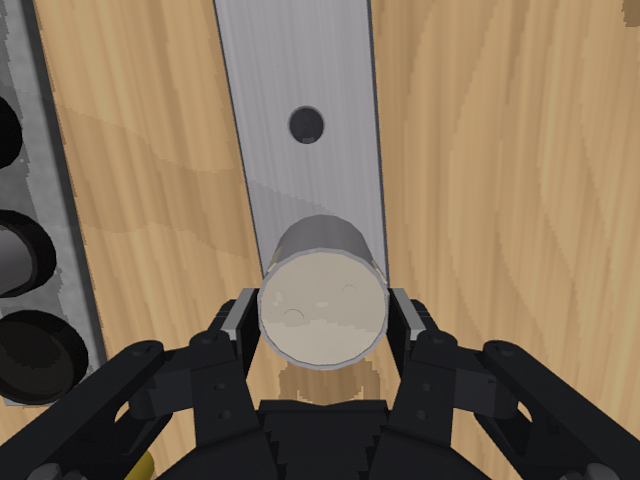

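The flask (322,308) is on the tray's axis with the next hole visible at (306,125). I'll lower it slowly until it touches.

```bash
python3 -m jog '0 0 -0.004 0;0 0 -0.004 0;0 0 -0.004 0;0 0 -0.003 0;0 0 0 0'
python3 -m jog '0 0 -0.002 0;0 0 -0.001 0;0 0 0 0;0 0 0 0'
python3 -m jog '0 0 -0.001 0;0 0 0 0;0 0 0 0'
```

```text
time: 8.02
tool_pos: [0.6568, -0.0821, 0.0441]
tcp_rot: [0.028, 0.707, -0.028, 0.706]
wrist_force: [-0.1, 0.1, -4.6]
opening: 0.649
time: 8.35
tool_pos: [0.6575, -0.0822, 0.042]
tcp_rot: [0.028, 0.707, -0.028, 0.707]
wrist_force: [0.8, 0.7, -3.2]
opening: 0.646
time: 8.6
tool_pos: [0.6577, -0.0822, 0.0414]
tcp_rot: [0.028, 0.706, -0.028, 0.707]
wrist_force: [-0.9, 0.3, -0.6]
opening: 0.647
```

```bash
python3 -m jog '0 0 -0.0005 0;0 0 0 0;0 0 0 0'
python3 -m jog '0 0 0 0;0 0 0 0;0 0 0 0;0 0 0 0;0 0 0 0' 100
python3 -m jog '0 0 0 0;0 0 0 0;0 0 0 0;0 0 0 0;0 0 0 0'
python3 -m jog '0 0 0.005 0;0 0 0.02 0;0 0 0.03 0;0 0 0.03 0;0 0 0.01 0'
python3 -m jog '0 0 0 0;0 0 0 0'
python3 - <<'E'
from loc import *
cams={n:cam(n) for n in("scene","side")}
cv2.imwrite("pics/s4.png",cams["side"][0]["frame"])
print(flask(cams,"d",(.6565,-.0826),z0=.02))
for k in "abc": print(k, flask(cams,k,dict(c=(.458,.092),a=(.452,.012),b=(.4457,-.0675))[k]))
E
```

```text
time: 8.85
tool_pos: [0.6577, -0.0822, 0.0413]
tcp_rot: [0.027, 0.706, -0.028, 0.707]
wrist_force: [-2.8, -0.0, 4.9]
opening: 0.652
time: 9.27
tool_pos: [0.6575, -0.0822, 0.0405]
tcp_rot: [0.028, 0.707, -0.028, 0.707]
wrist_force: [-0.2, 0.3, -0.1]
opening: 1.0
time: 9.68
tool_pos: [0.6574, -0.0822, 0.0405]
tcp_rot: [0.028, 0.707, -0.028, 0.707]
wrist_force: [1.0, 0.1, -0.1]
opening: 0.997
time: 10.1
tool_pos: [0.6596, -0.0826, 0.1406]
tcp_rot: [0.027, 0.705, -0.028, 0.709]
wrist_force: [1.0, -0.4, 0.1]
opening: 1.002
time: 10.27
tool_pos: [0.6577, -0.0822, 0.1358]
tcp_rot: [0.027, 0.706, -0.028, 0.707]
wrist_force: [-1.1, -0.3, -1.3]
opening: 1.0
(array([ 0.6565972 , -0.08205092]), 2, np.float64(0.48360722506788534))
a (array([0.45197139, 0.01176305]), 2, np.float64(1.013670103381969))
b (array([ 0.44574265, -0.06817355]), 2, np.float64(0.9393202876736666))
c (array([0.45791183, 0.09147548]), 2, np.float64(0.9934268955827861))
```

View pics/s4.png

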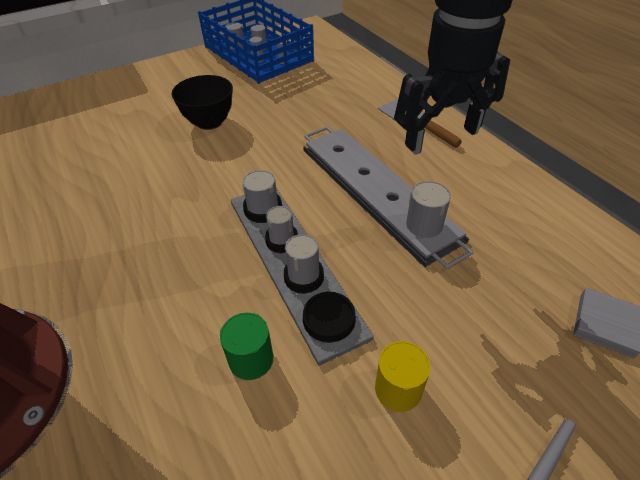

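D stands upright on the right-hand hole at (428,210), and the fit agrees within 1 mm. Now B.

```bash
python3 -m jog '-0.01 0 0 0;-0.025 0.002 0 0;-0.027 0.002 0 0;-0.027 0.002 0 0;-0.027 0.002 0 0' >/dev/null
python3 -m jog '-0.027 0.002 0 0;-0.027 0.002 0 0;-0.025 0.002 0 0;-0.0157 0.0002 0 0;0 0 -0.01 0'
python3 -m jog '0 0 -0.015 0;0 0 -0.015 0;0 0 -0.015 0;0 0 -0.015 0;0 0 -0.015 0'
python3 -m jog '0 0 -0.01 0;0 0 0 0;0 0 0 0'
```

```text
time: 11.6
tool_pos: [0.4446, -0.0678, 0.1267]
tcp_rot: [0.027, 0.706, -0.028, 0.707]
wrist_force: [1.7, -0.9, -0.8]
opening: 0.995
time: 12.02
tool_pos: [0.4469, -0.068, 0.05]
tcp_rot: [0.027, 0.706, -0.028, 0.707]
wrist_force: [-0.5, -0.2, -0.7]
opening: 1.004
time: 12.27
tool_pos: [0.4465, -0.0679, 0.0404]
tcp_rot: [0.028, 0.707, -0.027, 0.706]
wrist_force: [0.6, -0.3, -0.2]
opening: 1.002
```

```bash
python3 -m jog '0 0 0 0;0 0 0 0;0 0 0 0;0 0 0 0;0 0 0 0' 0 50 >/dev/null
python3 -m jog '0 0 0 0;0 0 0 0;0 0 0 0;0 0 0 0;0 0 0 0'
python3 -m jog '0 0 0.005 0;0 0 0.01 0;0 0 0.015 0;0 0 0.02 0;0 0 0.02 0'
python3 -m jog '0 0 0.02 0;0 0 0 0;0 0 0 0'
```

```text
time: 13.1
tool_pos: [0.4472, -0.0682, 0.0415]
tcp_rot: [0.027, 0.706, -0.028, 0.707]
wrist_force: [-2.6, 0.2, 10.1]
opening: 0.49
time: 13.52
tool_pos: [0.4461, -0.0678, 0.1113]
tcp_rot: [0.028, 0.707, -0.027, 0.706]
wrist_force: [0.9, -0.4, -2.1]
opening: 0.488
time: 13.77
tool_pos: [0.4474, -0.0682, 0.1312]
tcp_rot: [0.027, 0.706, -0.028, 0.707]
wrist_force: [0.7, -0.1, -2.7]
opening: 0.488
```

```bash
python3 -m jog '0.01 0.003 0 0;0.02 0.006 0 0;0.025 0.008 0 0;0.025 0.008 0 0;0.025 0.008 0 0' >/dev/null
python3 -m jog '0.025 0.008 0 0;0.025 0.008 0 0;0.025 0.008 0 0;0.017 0.0057 0 0;0.01 0.003 0 0' 
python3 -m jog '0 0 -0.02 0;0 0 -0.02 0;0 0 -0.015 0;0 0 -0.01 0;0 0 -0.005 0' >/dev/null
python3 -m jog '0 0 -0.004 0;0 0 -0.004 0;0 0 -0.003 0;0 0 0 0;0 0 0 0'
python3 -m jog '0 0 -0.002 0;0 0 -0.002 0;0 0 0 0;0 0 0 0'
```

```text
time: 14.6
tool_pos: [0.6552, -0.0009, 0.128]
tcp_rot: [0.028, 0.707, -0.027, 0.706]
wrist_force: [-0.3, -0.4, -1.7]
opening: 0.492
time: 15.43
tool_pos: [0.654, -0.0023, 0.0499]
tcp_rot: [0.028, 0.706, -0.028, 0.707]
wrist_force: [0.8, -0.8, -2.2]
opening: 0.493
time: 15.77
tool_pos: [0.6537, -0.0023, 0.0455]
tcp_rot: [0.028, 0.707, -0.028, 0.707]
wrist_force: [-0.6, -0.6, -1.7]
opening: 0.486
```

```bash
python3 -m jog '0 0 -0.002 0;0 0 -0.001 0;0 0 0 0;0 0 0 0'
python3 -m jog '0 0 -0.001 0;0 0 0 0;0 0 0 0'
python3 -m jog '0 0 -0.0005 0;0 0 0 0;0 0 0 0'
```

```text
time: 16.1
tool_pos: [0.6537, -0.0023, 0.0424]
tcp_rot: [0.028, 0.707, -0.028, 0.707]
wrist_force: [-0.6, -0.5, -2.5]
opening: 0.491
time: 16.35
tool_pos: [0.6539, -0.0023, 0.0418]
tcp_rot: [0.028, 0.706, -0.028, 0.707]
wrist_force: [-1.4, 0.1, 0.9]
opening: 0.489
time: 16.6
tool_pos: [0.6539, -0.0023, 0.0417]
tcp_rot: [0.028, 0.706, -0.028, 0.707]
wrist_force: [-2.8, 0.7, 6.0]
opening: 0.493
```

```bash
python3 -m jog '0 0 0 0;0 0 0 0;0 0 0 0;0 0 0 0;0 0 0 0' 100 >/dev/null
python3 -m jog '0 0 0 0;0 0 0 0;0 0 0 0;0 0 0 0;0 0 0 0'
python3 -m jog '0 0 0.005 0;0 0 0.02 0;0 0 0.03 0;0 0 0.03 0;0 0 0.01 0' >/dev/null
python3 -m jog '-0.01 0 0 0;-0.025 0.002 0 0;-0.027 0.002 0 0;-0.027 0.002 0 0;-0.027 0.002 0 0' 
python3 -m jog '-0.027 0.002 0 0;-0.027 0.002 0 0;-0.02 0.0015 0 0;-0.011 0.001 0 0;0 0 -0.01 0'
python3 -m jog '0 0 0 0;0 0 0 0'
python3 - <<'E'
from loc import *
cams={n:cam(n) for n in("scene","side")}
print(flask(cams,"b",(.6535,-.0026),z0=.02),flask(cams,"d",(.6565,-.0826),z0=.02))
E
```

```text
time: 17.43
tool_pos: [0.6537, -0.0023, 0.041]
tcp_rot: [0.028, 0.707, -0.028, 0.707]
wrist_force: [-0.1, -0.7, 0.7]
opening: 1.0
time: 18.27
tool_pos: [0.5364, 0.0058, 0.136]
tcp_rot: [0.028, 0.707, -0.028, 0.707]
wrist_force: [0.1, 0.2, -0.0]
opening: 1.002
time: 18.68
tool_pos: [0.4514, 0.0125, 0.1275]
tcp_rot: [0.027, 0.706, -0.028, 0.707]
wrist_force: [1.6, 0.0, -0.0]
opening: 1.003
time: 18.85
tool_pos: [0.4527, 0.0122, 0.1261]
tcp_rot: [0.028, 0.707, -0.028, 0.707]
wrist_force: [0.2, 0.6, 0.0]
opening: 1.001
(array([ 0.65202832, -0.00215396]), 2, np.float64(0.6039302125433323)) (array([ 0.65645296, -0.0822301 ]), 2, np.float64(0.5272674540981939))
```

```bash
python3 -m jog '0 0 -0.015 0;0 0 -0.015 0;0 0 -0.015 0;0 0 -0.015 0;0 0 -0.015 0' >/dev/null
python3 -m jog '0 0 -0.01 0;0 0 -0.006 0;0 0 0 0;0 0 0 0'
python3 -m jog '0 0 0 0;0 0 0 0;0 0 0 0;0 0 0 0;0 0 0 0' 0 50 >/dev/null
python3 -m jog '0 0 0 0;0 0 0 0;0 0 0 0;0 0 0 0;0 0 0 0'
python3 -m jog '0 0 0.005 0;0 0 0.01 0;0 0 0.015 0;0 0 0.02 0;0 0 0.02 0'
python3 -m jog '0 0 0.02 0;0 0 0 0;0 0 0 0'
```

```text
time: 19.9
tool_pos: [0.4528, 0.0122, 0.0351]
tcp_rot: [0.028, 0.707, -0.028, 0.706]
wrist_force: [-0.3, 0.0, 0.1]
opening: 1.001
time: 20.73
tool_pos: [0.4601, 0.0111, 0.0398]
tcp_rot: [0.027, 0.702, -0.028, 0.711]
wrist_force: [0.4, -0.4, 45.0]
opening: 0.169
time: 21.15
tool_pos: [0.4524, 0.0123, 0.1058]
tcp_rot: [0.028, 0.707, -0.028, 0.706]
wrist_force: [0.2, -0.6, 0.1]
opening: -0.004
time: 21.4
tool_pos: [0.4537, 0.0121, 0.1259]
tcp_rot: [0.027, 0.706, -0.028, 0.707]
wrist_force: [0.5, -0.9, -1.7]
opening: 0.001
```

The grasp of A slipped: the jaws closed past it and pushed up. I'll look before doing anything else.

```bash
python3 - <<'E'
from loc import *
cams={n:cam(n) for n in("scene","side")}
a=cams["side"][0]["frame"][120:360,200:500]; b=cams["scene"][0]["frame"][150:390,200:500]
cv2.imwrite("pics/s5.png",cv2.resize(np.vstack([a,b]),None,fx=1.25,fy=1.25,interpolation=cv2.INTER_CUBIC))
print(flask(cams,"a",(.452,.0118)),flask(cams,"b",(.6535,-.0026),z0=.02),flask(cams,"c",(.458,.0915)))
E
```

```text
(array([0.4508949 , 0.01122911]), 2, np.float64(0.7870218058400837)) (array([ 0.65242778, -0.00194169]), 2, np.float64(0.40513785519561907)) (array([0.45789502, 0.09153906]), 2, np.float64(0.8497827942045433))
```

View pics/s5.png

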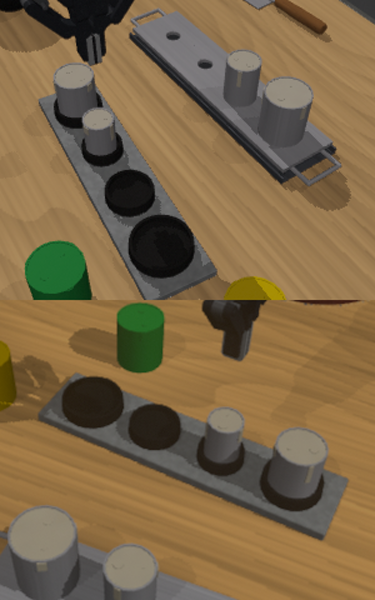

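A still stands upright in its base; its top was too far down the pads and they slid up off it (only 35 mm of insertion, against 39–44 mm for B and D). I'll regrip lower and more gently.

```bash
python3 -m jog '-0.001 -0.001 0 0;0 0 0 0;0 0 0 0;0 0 0 0;0 0 0 0' 100 30 >/dev/null
python3 -m jog '0 0 0 0;0 0 0 0;0 0 -0.01 0;0 0 -0.015 0;0 0 -0.015 0' 
python3 -m jog '0 0 -0.015 0;0 0 -0.015 0;0 0 -0.01 0;0 0 -0.01 0;0 0 0 0' 
python3 -m jog '0 0 -0.004 0;0 0 -0.004 0;0 0 0 0;0 0 0 0' 
```

```text
time: 22.63
tool_pos: [0.4523, 0.0112, 0.0849]
tcp_rot: [0.028, 0.706, -0.028, 0.707]
wrist_force: [-0.1, 0.6, -0.3]
opening: 1.0
time: 23.05
tool_pos: [0.4505, 0.0114, 0.0335]
tcp_rot: [0.028, 0.707, -0.027, 0.706]
wrist_force: [-0.7, -0.3, -0.1]
opening: 1.001
time: 23.38
tool_pos: [0.4519, 0.0112, 0.0272]
tcp_rot: [0.028, 0.706, -0.028, 0.707]
wrist_force: [0.7, 0.8, 0.2]
opening: 1.002
```

```bash
python3 -m jog '0 0 0 0;0 0 0 0;0 0 0 0;0 0 0 0;0 0 0 0' 0 30
python3 -m jog '0 0 0 0;0 0 0 0;0 0 0 0;0 0 0 0;0 0 0 0'
```

```text
time: 23.8
tool_pos: [0.4519, 0.0112, 0.0273]
tcp_rot: [0.028, 0.706, -0.028, 0.707]
wrist_force: [-1.0, -0.1, 4.0]
opening: 0.432
time: 24.22
tool_pos: [0.4519, 0.0112, 0.0273]
tcp_rot: [0.028, 0.706, -0.028, 0.707]
wrist_force: [-1.3, -0.0, 5.1]
opening: 0.427
```

```bash
python3 -m jog '0 0 0.003 0;0 0 0.007 0;0 0 0.01 0;0 0 0.015 0;0 0 0.02 0'
python3 -m jog '0 0 0.02 0;0 0 0.015 0;0 0 0 0;0 0 0 0'
```

```text
time: 24.63
tool_pos: [0.4506, 0.0114, 0.0821]
tcp_rot: [0.028, 0.707, -0.027, 0.706]
wrist_force: [0.8, 0.5, -0.1]
opening: 0.424
time: 24.97
tool_pos: [0.4523, 0.0112, 0.1176]
tcp_rot: [0.028, 0.706, -0.028, 0.707]
wrist_force: [0.2, 0.3, -1.8]
opening: 0.425
```

```bash
python3 -m jog '0.01 0.003 0 0;0.02 0.006 0 0;0.025 0.008 0 0;0.025 0.008 0 0;0.025 0.008 0 0' >/dev/null
python3 -m jog '0.025 0.009 0 0;0.025 0.009 0 0;0.02 0.007 0 0;0.015 0.005 0 0;0.0095 0.0031 0 0' 
python3 -m jog '0 0 -0.02 0;0 0 -0.02 0;0 0 -0.015 0;0 0 -0.01 0;0 0 -0.005 0' >/dev/null
python3 -m jog '0 0 -0.004 0;0 0 -0.004 0;0 0 -0.003 0;0 0 0 0;0 0 0 0'
python3 -m jog '0 0 -0.002 0;0 0 -0.002 0;0 0 -0.002 0;0 0 0 0;0 0 0 0'
```

```text
time: 25.8
tool_pos: [0.6525, 0.0783, 0.1147]
tcp_rot: [0.027, 0.707, -0.027, 0.706]
wrist_force: [-0.3, -0.2, -1.5]
opening: 0.424
time: 26.63
tool_pos: [0.6515, 0.0773, 0.0364]
tcp_rot: [0.028, 0.706, -0.028, 0.707]
wrist_force: [-0.4, -0.3, -0.7]
opening: 0.423
time: 27.05
tool_pos: [0.6511, 0.0773, 0.0298]
tcp_rot: [0.028, 0.707, -0.028, 0.706]
wrist_force: [-0.3, 0.3, -1.2]
opening: 0.427
```

```bash
python3 -m jog '0 0 -0.001 0;0 0 -0.001 0;0 0 0 0;0 0 0 0'
python3 -m jog '0 0 -0.001 0;0 0 0 0;0 0 0 0'
```

```text
time: 27.38
tool_pos: [0.6512, 0.0773, 0.028]
tcp_rot: [0.028, 0.707, -0.028, 0.707]
wrist_force: [-0.1, -0.5, -1.9]
opening: 0.427
time: 27.63
tool_pos: [0.6514, 0.0774, 0.0274]
tcp_rot: [0.028, 0.706, -0.028, 0.707]
wrist_force: [-1.4, 0.2, 3.4]
opening: 0.425
```

```bash
python3 -m jog '0 0 0 0;0 0 0 0;0 0 0 0;0 0 0 0;0 0 0 0' 100 50 >/dev/null
python3 -m jog '0 0 0 0;0 0 0 0;0 0 0 0;0 0 0 0;0 0 0 0'
python3 -m jog '0 0 0.005 0;0 0 0.02 0;0 0 0.03 0;0 0 0.03 0;0 0 0.02 0' >/dev/null
python3 -m jog '-0.01 0 0 0;-0.025 0.002 0 0;-0.027 0.002 0 0;-0.027 0.002 0 0;-0.027 0.002 0 0' >/dev/null
python3 -m jog '-0.027 0.002 0 0;-0.025 0.002 0 0;-0.016 0.0015 0 0;-0.0082 0.0006 0 0;0 0 0 0'
python3 -m jog '0 0 -0.015 0;0 0 -0.015 0;0 0 -0.015 0;0 0 -0.015 0;0 0 -0.015 0' >/dev/null
python3 -m jog '0 0 -0.015 0;0 0 -0.008 0;0 0 0 0;0 0 0 0'
python3 - <<'E'
from loc import *
cams={n:cam(n) for n in("scene","side")}
print(flask(cams,"a",(.6505,.0773),z0=.02),flask(cams,"b",(.6535,-.0026),z0=.02))
E
```

```text
time: 28.47
tool_pos: [0.6513, 0.0773, 0.027]
tcp_rot: [0.028, 0.707, -0.028, 0.707]
wrist_force: [-0.1, -0.1, -1.3]
opening: 1.0
time: 29.72
tool_pos: [0.458, 0.0916, 0.1326]
tcp_rot: [0.027, 0.707, -0.027, 0.707]
wrist_force: [0.4, 0.5, 0.4]
opening: 0.995
time: 30.47
tool_pos: [0.4597, 0.0913, 0.034]
tcp_rot: [0.028, 0.707, -0.028, 0.706]
wrist_force: [-0.7, 0.2, 0.4]
opening: 0.998
(array([0.65004953, 0.07774399]), 2, np.float64(0.5019360843900813)) (array([ 0.65227766, -0.00211545]), 2, np.float64(0.5294401779614191))
```

```bash
python3 -m jog '0 0 -0.002 0;0 0 0 0' >/dev/null
python3 -m jog '0 0 0 0;0 0 0 0;0 0 0 0;0 0 0 0;0 0 0 0' 0 40
python3 -m jog '0 0 0 0;0 0 0 0;0 0 0 0;0 0 0 0;0 0 0 0'
```

```text
time: 31.35
tool_pos: [0.4589, 0.0914, 0.0323]
tcp_rot: [0.028, 0.707, -0.028, 0.707]
wrist_force: [-2.4, -0.9, 4.5]
opening: 0.57
time: 31.77
tool_pos: [0.4589, 0.0914, 0.0322]
tcp_rot: [0.028, 0.707, -0.028, 0.707]
wrist_force: [-1.4, 0.5, 5.1]
opening: 0.573
```

```bash
python3 -m jog '0 0 0.003 0;0 0 0.007 0;0 0 0.01 0;0 0 0.015 0;0 0 0.02 0' >/dev/null
python3 -m jog '0 0 0.02 0;0 0 0.015 0;0 0 0 0;0 0 0 0'
python3 -m jog '0.01 0.003 0 0;0.02 0.006 0 0;0.025 0.008 0 0;0.025 0.008 0 0;0.025 0.009 0 0' >/dev/null
python3 -m jog '0.025 0.009 0 0;0.025 0.009 0 0;0.017 0.007 0 0;0.012 0.005 0 0;0.0059 0.0018 0 0' 
python3 -m jog '0 0 -0.02 0;0 0 -0.02 0;0 0 -0.015 0;0 0 -0.01 0;0 0 -0.005 0' >/dev/null
python3 -m jog '0 0 -0.004 0;0 0 -0.004 0;0 0 -0.003 0;0 0 0 0;0 0 0 0'
```

```text
time: 32.52
tool_pos: [0.4596, 0.0914, 0.1225]
tcp_rot: [0.028, 0.706, -0.028, 0.707]
wrist_force: [-0.3, 0.1, -3.3]
opening: 0.576
time: 33.35
tool_pos: [0.6493, 0.1578, 0.1196]
tcp_rot: [0.027, 0.707, -0.028, 0.706]
wrist_force: [-0.4, 0.2, -3.0]
opening: 0.569
time: 34.18
tool_pos: [0.6492, 0.1572, 0.0414]
tcp_rot: [0.028, 0.706, -0.028, 0.707]
wrist_force: [-0.2, 1.3, -2.7]
opening: 0.571
```

```bash
python3 -m jog '0 0 -0.002 0;0 0 -0.002 0;0 0 -0.002 0;0 0 0 0;0 0 0 0' >/dev/null
python3 -m jog '0 0 -0.001 0;0 0 -0.001 0;0 0 0 0;0 0 0 0'
python3 -m jog '0 0 -0.001 0;0 0 0 0;0 0 0 0'
```

```text
time: 34.93
tool_pos: [0.6489, 0.1572, 0.0329]
tcp_rot: [0.028, 0.707, -0.028, 0.707]
wrist_force: [-0.6, 0.7, -3.3]
opening: 0.568
time: 35.18
tool_pos: [0.6491, 0.1573, 0.0324]
tcp_rot: [0.028, 0.706, -0.028, 0.707]
wrist_force: [-1.5, 0.3, 2.4]
opening: 0.571
```

```bash
python3 -m jog '0 0 0 0;0 0 0 0;0 0 0 0;0 0 0 0;0 0 0 0' 100 >/dev/null
python3 -m jog '0 0 0 0;0 0 0 0;0 0 0 0;0 0 0 0;0 0 0 0' >/dev/null
python3 -m jog '0 0 0.005 0;0 0 0.02 0;0 0 0.03 0;0 0 0.03 0;0 0 0.03 0' >/dev/null
python3 -m jog '-0.02 0 0.02 0;-0.03 0 0 0;-0.03 0 0 0;-0.03 0 0 0;-0.03 0 0 0' >/dev/null
python3 -m jog '-0.03 0 0 0;-0.02 0 0 0;0 0 0 0;0 0 0 0;0 0 0 0'
python3 - <<'E'
from loc import *
cams={n:cam(n) for n in("scene","side")}
for k,g in dict(c=(.6474,.1572),a=(.6505,.0773),b=(.6535,-.0027),d=(.6565,-.0826)).items(): x=flask(cams,k,g,z0=.02); print(k,x,(x[0]-g).round(4))
a=cams["side"][0]["frame"][100:360,200:500]; b=cams["scene"][0]["frame"][220:480,170:530]
b=cv2.resize(b,(300,217))
cv2.imwrite("pics/end.png",cv2.resize(np.vstack([a,b]),None,fx=1.25,fy=1.25,interpolation=cv2.INTER_CUBIC))
E
```

```text
time: 37.27
tool_pos: [0.46, 0.1573, 0.1676]
tcp_rot: [0.028, 0.706, -0.027, 0.707]
wrist_force: [0.6, -0.2, 1.2]
opening: 0.999
c (array([0.64856681, 0.1573259 ]), 2, np.float64(0.42165638986767817)) [0.0012 0.0001]
a (array([0.64997191, 0.07770336]), 2, np.float64(0.3644177791850325)) [-0.0005  0.0004]
b (array([ 0.65229262, -0.00261502]), 1, np.float64(2.5685910713946214e-06)) [-0.0012  0.0001]
d (array([ 0.65647346, -0.08236806]), 2, np.float64(0.6601779614708789)) [-0.      0.0002]
```

View pics/end.png

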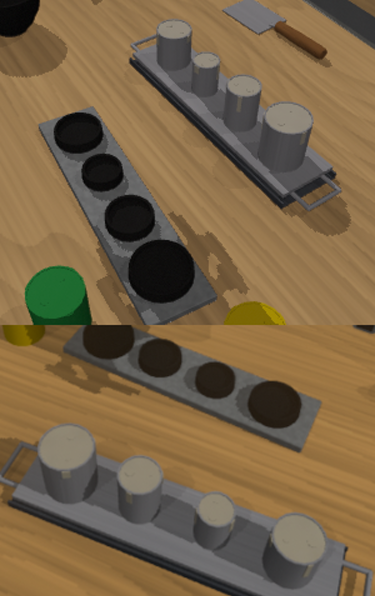

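All four stand upright on the tray in the order C, A, B, D. The bases are empty and the arm is clear.

```bash
python3 -c "from cell import arm; print(arm.hand_in())"
```

```text
the job is handed in; nothing more can be done
None
```

All four flasks now stand upright on the burnout tray, one over each drain hole, in their board order from left to right: C, A, B, D. I handed the job in at about 37 s on the robot's clock, and the green and yellow look-alikes were not moved.

**Last checks:** the final camera fit put every flask within about 1.2 mm of its hole. Flask B was matched in only one of the two cameras in that last look; two-camera fits before it agreed within about 1 mm. The last picture shows all four upright, with the arm clear of them.

**Failed grasp:** the first grip on flask A failed. I had set the fingers too high and they slid off over its top, with about 45 N on the wrist in the last reading before the lift. The pictures showed it still upright in its base, so I gripped it lower and with less force, and that worked.

**Not confirmed:** the 45 N came through the fingers and is well under the 120 N wrist limit, but I only had readings at the end of each move, so I can't rule out a higher peak. The hand-in itself reports no verdict.

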